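# Clamp a jar in the sprung jaw and lock the rod with the cam lever

## Robot

A 7-joint arm with a two-finger parallel gripper is mounted at the origin on a cart in front of the work surface, level with it; the furniture and walls round the work are solid. World frame = base frame: x ahead of the robot, y to its left, z up, the work surface at z = 0. Lengths are in m, angles in rad, forces in N, time in s.
With the tool pointing down it reaches from about 0.425 to 0.875 m from the base axis. Payload 8.4 kg.
Tool frame: the origin (TCP) lies at the very end of the fingers, on their centre line; the grasp point (between the pads) lies 19 mm behind it (arm.grip_point_offset is the distance from the TCP to the grasp point, in m); z points along the fingers, y is the direction in which the jaws open and shut (so a half turn about z gives the same grasp; the last joint's range is limited). The gripper opens to 85 mm and grips with 20 to 120 N. Pads are 22 mm wide; open, the fingers measure 114 mm over their backs; the gripper's body (76 mm by 85 mm) begins 54 mm behind the grasp point. The pads swing forward as they close: fully open they stand 13 mm farther back than shut.
Start: joints at [1.167, 0.333, 0.04, 1.465, -0.013, 1.343, -0.059], TCP at [0.195, -0.62, 0.231] pointing down, gripper open.
Joint ranges: [-2.58, 2.58], [-0.38, 2.09], [-1.3, 1.39], [0.25, 2.4], [-1.5, 4.64], [0.08, 2.09], [-2.65, 2.65]. Speed limits (rad/s): [2.22, 2.22, 2.79, 2.79, 3.14, 3.14, 3.14].

## Interface

Orientations are given as a 3x3 rotation matrix whose columns are the frame's x, y, z axes.
In Python, from workcell import arm gives the robot as it stands. Calls block until the motion is done:
- arm.move_pose(position, orientation): joint-space move of the TCP to a pose.
- arm.movel(position, rate=0.15, ori=None): straight line of the TCP; ori=None keeps the orientation; rate is the mean speed in m/s.
- arm.movej(angles): joint-space move.
- arm.gripper_to(opening): opening from 0.0 (shut) to 1.0 (fully open); the grip force is fixed at half the most; returns when the fingers have stopped.
- arm.wait(seconds).
- arm.solve_ik(position, orientation): joint angles nearest the present ones, or None.
- arm.grab_frame(name): name is "scene" or "top" or "wrist"; returns the picture (480x640x3 uint8, red, green, blue); there is no depth.
- arm.camera_params(name): a dict with "fov_y" (degrees; the focal length in pixels is half the picture's height over the tangent of half this angle, whatever the lens; pixels are square), "cx", "cy" (the principal point, pixels), "world_from_camera" (4x4, takes a point from camera to world coordinates). Camera axes: x right, y up, looking along -z (the intrinsics and any distortion apply to the point x, -y, -z); pixel columns grow to the right and rows downward; lengths in m; the calibration is good to about 2 mm. A picture is of the moment at which its call begins: read the wrist's pose just before it. camera_params takes no time and is no camera call; for the wrist camera it gives the pose at the moment of the call.
A pose or a line that the arm cannot do raises arm.MotionError and nothing moves.
- arm.sign_off(): hands the job in, once; it reports no verdict.
Readings, each from a call of its own:
- arm.get_time(): time.
- arm.get_qpos(): joint angles.
- arm.get_joint_velocities(): joint speeds.
- arm.get_effort(): joint torques, N m.
- arm.get_ee_pos(): TCP position.
- arm.get_orientation(): TCP orientation.
- arm.get_ft_force(): force on the tool from outside, world axes, zero at the start.
- arm.get_moment(): the same for the moment, N m.
- arm.get_width(): opening from 0.0 (shut) to 1.0 (fully open).
Only numpy, scipy, OpenCV 4.12 (cv2) and the standard library are available. Lean on these libraries where they do the work, as an engineer would, in place of code of your own. Each camera call takes 0.05 s, during which the arm holds its last target.

## Task

Hold the jar fast in the jar clamp so that its lid can be unscrewed with one hand: push the sliding rod in by its round black knob until the jar is seated in the V-shaped jaw and the jaw's spring has given about 3 to 5 mm (never push it right to its stop), then flip the cam lever over its centre so that it lies down and locks the rod. Keep the jar upright on the board, leave the things on and round the clamp alone, and let go of everything.

Things in the scene. Friction and masses are not known exactly. Their poses are not given: they have to be found in the camera images.
- jar_clamp: jar clamp, screwed to the worktop: wooden board 180 x 345 x 14 mm with all its parts. Origin on the worktop under the line of rod and jar; +z up, +y along the rod from the knob (robot's left) to the V jaw (right), +x to the user. In this frame (mm): board x -125 to 55, y -164 to 181; rod axis x 0, z 50; aluminium collar round the rod y -66 to -20, x -20 to 20, top z 77, the lever on top of it
- shelf_edge (a point): middle of the lower front edge of the clamp's small wooden shelf, which hangs over collar and lever: y -102 to 22 mm of jar_clamp, from here 116 mm back along -x, underside 222, top 236 mm above the worktop, panel behind. It blocks an upright tool at the lever and where the knob ends up: work there from the front (+x), the tool leaning back (top to +x) some 30 to 45 degrees
- rod (a joint): slide of the rod along +y of jar_clamp (m): 0 = drawn out, 0.068 = fully in. With the lever open it drags with about 6 N and stays where left; with the lever closed it is locked. Its inner end carries a flat rubber pad 50 mm wide, 44 mm high, whose face stands at y = 5 mm + joint value in jar_clamp's frame and pushes the jar before it
- knob (a point): centre of the rod's round black knob (38 mm across, 24 mm long along the rod, so its outer end face lies 12 mm to -y of this point); on the rod axis, 50 mm above the worktop
- jar_mid (a point): centre, half-way up, of the jar with a red screw lid: body 60 mm, lid 65 mm across, 100 mm tall, 0.18 to 0.35 kg, standing loose on the board (foot 14 mm above the worktop) between pad and V jaw, up to 6 mm off the line; the V centres it. The pad touches it after up to 35 mm of rod travel; it is seated in the V at a rod value of roughly 37 to 58 mm
- vee (a joint): how far the sprung V plate has given along +y (m): 0 = at rest, stop at 0.009; spring 1.2 N per mm, so 3 to 5 mm come with about 11 to 14 N at the knob, drag of rod and jar included
- vee_mouth (a point): middle of the black V plate (two faces 120 degrees apart, opening to -y, 44 mm high), about 5 mm in front of the bottom of the V, 50 mm above the worktop. The foot that carries it is bolted in rails at the +y end of the board, each time at another place within 16 mm
- lever (a joint): turn (rad) of the cam lever about its hinge, parallel to x of jar_clamp. 0 = open, leaning 0.65 from upright to +y (the jar); grows as it swings up and over to -y (the knob); 2.0 = closed, lying 1.35 from upright, nearly flat over the rod. It resists with up to 0.3 N m (about 6 N at its tip) as far as its centre at 1.25; past that it snaps shut by itself and stays
- lever_tip (a point): point in the middle of the dark steel lever, 60 mm from its hinge (its end lies at 64 mm); lever 11 mm thick along its swing; 22 mm wide along x from 34 mm outward, 14 mm nearer the hinge
- lever_hinge (a point): the lever's hinge point: x 0, y -43, z 87 mm in the frame of jar_clamp
- spice_a: glass spice jar with a red screw cap, 45 mm across, 106 mm tall; origin under its centre; a bystander, stands on the small shelf
- spice_b: small shaker with a grey top, 44 mm across, 90 mm tall; origin under its centre; a bystander, stands on the small shelf
- cork: natural cork, 22 mm across, 38 mm tall; origin under its centre; a bystander, stands on the worktop just in front of the clamp's board
Things that resemble listed ones, but are neither listed nor needed, are in the scene too. What is shaped like the part that bears jar_mid but turquoise is not meant.

How it is judged:
On the way, in this order (a step that is already met when the one before it is completed fails the run):
1. with the lever still open, the rod has pushed the jar into the V jaw and the jaw has given 2 to 7 mm (value of joint vee between 0.002 and 0.007 m and value of joint lever below 0.6 rad), for 0.2 s.
2. the cam lever is flipped over and lies closed (value of joint lever above 1.85 rad), for 0.2 s.
At the end, for the whole second after the job is handed in: The lever is closed (joint above 1.85), the V jaw is still pressed in by 1.5 to 7 mm, and the jar stands upright (within 0.1 rad) on the board, within 10 mm of the clamp's centre line (value of joint vee between 0.0015 and 0.007 m and value of joint lever above 1.85 rad and angle between jar_mid's own z axis and vertical below 0.1 rad and z of jar_mid in the frame of jar_clamp between 0.06 and 0.07 m and x of jar_mid in the frame of jar_clamp between -0.01 and 0.01 m); the robot touches nothing.
It fails at once if the V jaw is driven to its stop (more than 8.5 mm) (value of joint vee above 0.0085 m).
It fails at once if the jar is tipped or lifted (angle between jar_mid's own z axis and vertical above 0.3 rad or z of jar_mid in the frame of jar_clamp above 0.08 m).
It fails at once if the spice jar or the shaker on the shelf is knocked over or shifted more than 30 mm (distance of any of spice_a, spice_b from where it was at the start of the episode above 0.03 m or angle between any of spice_a, spice_b's own z axis and vertical above 0.5 rad).
It fails at once if the cork is knocked over or shifted more than 30 mm (distance of cork from where it was at the start of the episode above 0.03 m or angle between cork's own z axis and vertical above 0.5 rad).
It also fails if it takes over 64 s, if anything falls off the work surface, if the arm or the gripper's body presses on something with over 40 N, if the wrist force passes 120 N, or if a joint passes its speed limit or range.

## Working session

There is one attempt and no reset: what is moved stays moved. The work goes in short steps, each a Python script; the robot and the scene stay as the last script left them, time stands still between calls to the robot, and variables do not carry over. Pictures are saved under pics/ and viewed, and the job is handed in when it is done.

```bash
ls; mkdir -p pics; python3 - <<'E'
from workcell import arm
import cv2
for n in ["scene","top","wrist"]:
    p=arm.camera_params(n); print(n,p)
    cv2.imwrite(f"pics/{n}0.png",arm.grab_frame(n)[:,:,::-1])
print(arm.get_time(),arm.get_ee_pos(),arm.get_orientation(),arm.get_width(),arm.get_ft_force())
E
```

```text
pics
scene {'fov_y': 49.49869282799181, 'cx': 322.52374394475294, 'cy': 233.1319020756879, 'world_from_camera': array([[-0.69775146,  0.49160492, -0.52102542,  0.07197076],
       [-0.71633835, -0.48037539,  0.50606211,  0.68059592],
       [-0.00150517,  0.72633607,  0.68733809,  0.72787282],
       [ 0.        ,  0.        ,  0.        ,  1.        ]])}
top {'fov_y': 51.14403732266209, 'cx': 325.6610377395872, 'cy': 241.82915474041076, 'world_from_camera': array([[-0.02361192,  0.98267695, -0.18381646,  0.39429317],
       [-0.99952263, -0.0268693 , -0.01524996,  0.24754685],
       [-0.0199248 ,  0.18336863,  0.98284228,  0.98488256],
       [ 0.        ,  0.        ,  0.        ,  1.        ]])}
wrist {'fov_y': 69.75447402557622, 'cx': 323.78137707315295, 'cy': 237.24399715476537, 'world_from_camera': array([[ 0.29847602,  0.91807317,  0.2608711 ,  0.26122022],
       [-0.95441563,  0.28759581,  0.07987153, -0.60064876],
       [-0.00169753, -0.27281919,  0.96206383,  0.3736163 ],
       [ 0.        ,  0.        ,  0.        ,  1.        ]])}
0.15 [ 0.19493184 -0.61973331  0.23065189] [[ 9.53919488e-01  3.00062354e-01 -4.40245915e-04]
 [ 3.00062666e-01 -9.53918820e-01  1.13226838e-03]
 [-8.02077500e-05 -1.21219423e-03 -9.99999262e-01]] 0.9945980478841809 [ 0.22656431  0.18266491 -0.02637147]
```

View pics/scene0.png

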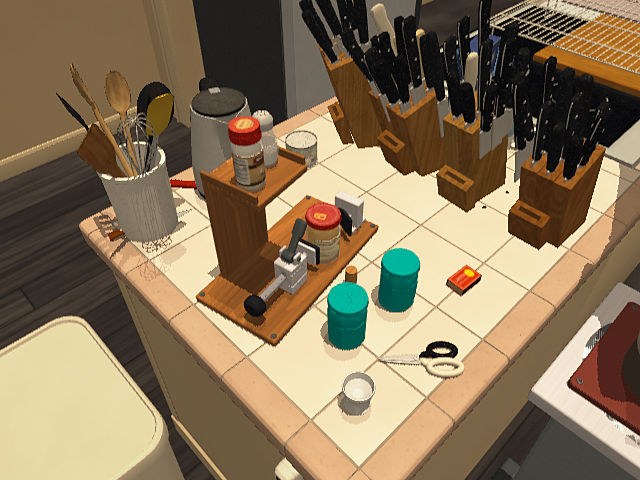

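View pics/top0.png

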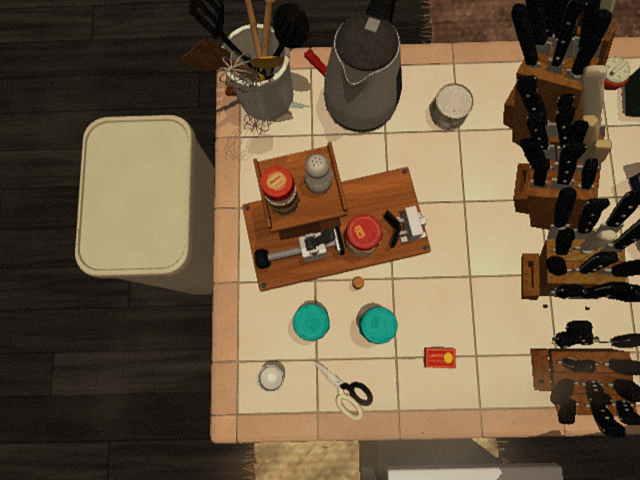

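View pics/wrist0.png

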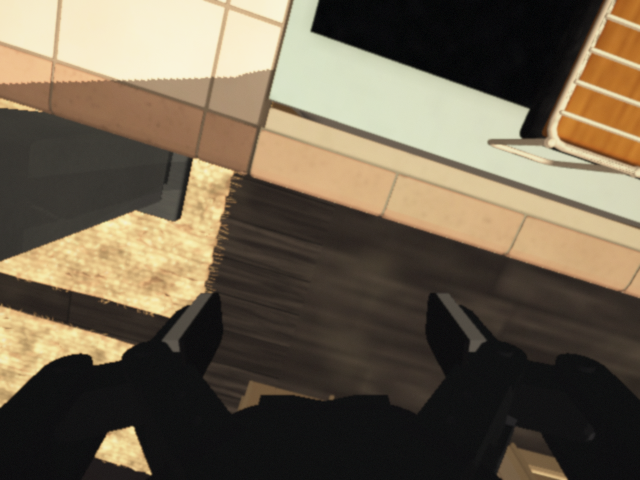

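```bash
python3 - <<'E'
import cv2
a=cv2.imread("pics/top0.png")[130:310,220:450]; cv2.imwrite("pics/topz.png",cv2.resize(a,None,fx=3.4,fy=3.3,interpolation=cv2.INTER_CUBIC))
a=cv2.imread("pics/scene0.png")[170:360,180:400]; cv2.imwrite("pics/scenez.png",cv2.resize(a,None,fx=3.5,fy=3.1,interpolation=cv2.INTER_CUBIC))
E
```

```text
(no output)
```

View pics/topz.png

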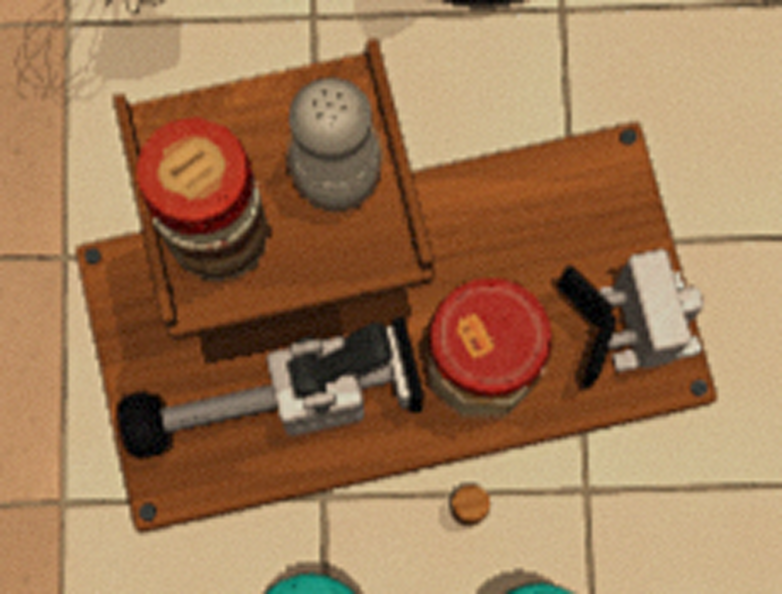

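View pics/scenez.png

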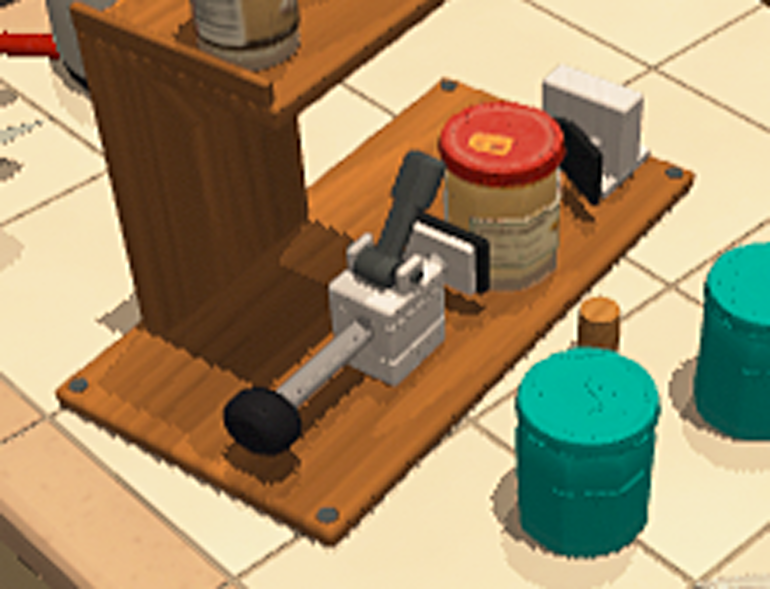

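```bash
cat > h.py <<'E'
import numpy as np
from workcell import arm
def ray(n,uv,P=None):
    P=P or arm.camera_params(n); T=P["world_from_camera"]; f=240/np.tan(np.radians(P["fov_y"]/2))
    d=T[:3,:3]@np.array([(uv[0]-P["cx"])/f,-(uv[1]-P["cy"])/f,-1]); return T[:3,3],d/np.linalg.norm(d)
def onz(n,uv,z,P=None):
    o,d=ray(n,uv,P); return o+d*(z-o[2])/d[2]
def proj(n,X,P=None):
    P=P or arm.camera_params(n); T=P["world_from_camera"]; f=240/np.tan(np.radians(P["fov_y"]/2))
    c=T[:3,:3].T@(np.asarray(X)-T[:3,3]); return np.array([P["cx"]+f*c[0]/-c[2],P["cy"]-f*c[1]/-c[2]])
def tri(rs):
    A=0;b=0
    for o,d in rs:
        M=np.eye(3)-np.outer(d,d); A=A+M; b=b+M@o
    X=np.linalg.solve(A,b); return X,[np.linalg.norm(np.cross(X-o,d)) for o,d in rs]
E
python3 - <<'E'
from h import *
tz=lambda p:np.array([p[0]/3.4+220,p[1]/3.3+130])-0.5
sz=lambda p:np.array([p[0]/3.5+180,p[1]/3.1+170])-0.5
# clamp coords: TL=(-125,-164) TR=(-125,181) BR=(55,181) BL=(55,-164)
loc=np.array([[-125,-164],[-125,181],[55,181],[55,-164]])/1000
def fit(W,loc):
    # world = t + R(th) loc
    lc=loc-loc.mean(0); wc=W-W.mean(0)
    th=np.arctan2((lc[:,0]*wc[:,1]-lc[:,1]*wc[:,0]).sum(),(lc*wc).sum())
    R=np.array([[np.cos(th),-np.sin(th)],[np.sin(th),np.cos(th)]]); t=W.mean(0)-R@loc.mean(0)
    return th,t,np.linalg.norm(W-(t+loc@R.T),axis=1)
W=np.array([onz("top",tz(p),0.014)[:2] for p in [(78,246),(640,124),(716,398),(138,530)]])
print(W, [np.linalg.norm(W[i]-W[(i+1)%4]) for i in range(4)]); print(fit(W,loc))
idx=[0,1,3]
W2=np.array([onz("scene",sz(p),0.014)[:2] for p in [(60,396),(692,175),(333,543)]])
print(W2); print(fit(W2,loc[[0,2,3]]))
kt=ray("top",tz((143,424))); ks=ray("scene",sz((263,419)))
print("knob",tri([kt,ks]), onz("top",tz((143,424)),.05),onz("scene",sz((263,419)),.05))
print("lid",onz("top",tz((490,338)),.114),onz("scene",sz((503,142)),.114))
print("cork",onz("top",tz((470,504)),.038))
E
```

```text
[[0.65745547 0.4275766 ]
 [0.72483231 0.09330409]
 [0.55383229 0.05884836]
 [0.4841099  0.39204265]] [np.float64(0.3409952357146493), np.float64(0.17443682288448092), np.float64(0.340410992511761), np.float64(0.1769501341724002)]
(np.float64(-2.9394451708543192), array([0.5690636 , 0.24424277]), array([0.00267648, 0.00328522, 0.00375594, 0.00259618]))
[[0.65048441 0.42894169]
 [0.55089391 0.0610733 ]
 [0.47844385 0.39491805]]
(np.float64(-2.928452356565284), array([0.56541885, 0.24602883]), array([0.00451706, 0.00370502, 0.00148995]))
knob (array([0.54054394, 0.38314064, 0.0516151 ]), [np.float64(0.0007945943286991049), np.float64(0.0007945943286992234)]) [0.54139848 0.38392393 0.05      ] [0.54097188 0.38197921 0.05      ]
lid [0.5731675  0.19344698 0.114     ] [0.56951409 0.19553644 0.114     ]
cork [0.49207753 0.20346211 0.038     ]
```

```bash
cat >> h.py <<'E'
T0=np.array([0.567,0.245,0.]);TH=-2.936
def setframe(t,th):
    global T0,RC
    T0=np.array([t[0],t[1],0.]);c,s=np.cos(th),np.sin(th);RC=np.array([[c,-s,0],[s,c,0],[0,0,1]])
setframe(T0,TH)
def w2c(p): return RC.T@(np.asarray(p)-T0)
def c2w(p): return T0+RC@np.asarray(p)
def tool(a,spin=0,twist=0):
    # a lean (rad), tool z = -x_c sin a - z cos a ; tool y along +-y_c (spin 0)
    z=np.array([-np.sin(a),0,-np.cos(a)]); y=np.array([0,1.,0]); x=np.cross(y,z)
    M=np.c_[x,y,z]; c,s=np.cos(spin),np.sin(spin)
    return RC@M@np.array([[c,-s,0],[s,c,0],[0,0,1]])
E
python3 - <<'E'
from h import *
tz=lambda p:np.array([p[0]/3.4+220,p[1]/3.3+130])-0.5
for p in [(172,335),(432,280)]: print("shelf front",w2c(onz("top",tz(p),.236)),w2c(onz("top",tz(p),.222)))
print("knob",w2c([.5405,.3831,.0516]))
print("lid",[w2c(onz("top",tz((490,338)),.114)),w2c(onz("scene",np.array([503/3.5+180,142/3.1+170]),.114))])
for p in [(530,100),(530,230),(520,290),(540,410),(535,370)]: print("knife",p,onz("top",p,0.0),onz("top",p,0.25))
for p in [(213,440),(480,435)]: print("edge",onz("top",p,0))
q=arm.get_qpos()
for a in (30,35,40,45):
  for sp in (0,90,180,-90):
    R=tool(np.radians(a),np.radians(sp))
    out=[]
    for P in [(0,-.175,.05),(0,-.11,.05),(0,.02,.13),(0,-.06,.14),(.1,-.2,.15),(.1,.05,.2)]:
        s=arm.solve_ik(c2w(P),R); out.append(None if s is None else np.round(s,2))
    print(a,sp,[o is not None for o in out], out[1])
E
```

```text
shelf front [-0.00692572 -0.09939396  0.236     ] [-0.01020615 -0.10054635  0.222     ]
shelf front [-0.00528369  0.02039736  0.236     ] [-0.00853342  0.02148441  0.222     ]
knob [-0.00225084 -0.14060154  0.0516    ]
lid [array([0.0044868 , 0.05172641, 0.114     ]), array([0.00912363, 0.04831703, 0.114     ])]
knife (530, 100) [ 0.86841081 -0.17150105  0.        ] [ 0.74806203 -0.06513104  0.25      ]
knife (530, 230) [ 0.59131588 -0.14436233  0.        ] [ 0.54130416 -0.04488113  0.25      ]
knife (520, 290) [ 4.72724926e-01 -1.13380916e-01 -1.11022302e-16] [ 0.45281602 -0.02176396  0.25      ]
knife (540, 410) [ 0.24857789 -0.12933947  0.        ] [ 0.28556587 -0.03367164  0.25      ]
knife (535, 370) [ 0.32108024 -0.12730029  0.        ] [ 0.33966442 -0.03215008  0.25      ]
edge [0.20763552 0.48222201 0.        ]
edge [ 0.20660416 -0.01455007  0.        ]
30 0 [True, True, True, True, True, True] [-1.19  0.27  0.44  2.11  0.47  0.38 -2.57]
30 90 [True, True, True, True, True, True] [ 0.14  0.5  -1.09  2.05  1.23  0.77  1.64]
30 180 [True, True, True, True, True, True] [ 0.    0
[... 480 characters left out ...]
rue, True, False, False, False, True] [-1.79  0.45  1.06  2.25  0.35  0.1  -2.6 ]
40 90 [True, True, True, True, True, True] [-0.2   0.34 -0.72  2.18  1.49  0.61  1.26]
40 180 [True, True, True, True, True, True] [ 0.14  0.52 -1.13  2.17  1.6   0.81 -0.29]
40 -90 [True, True, True, True, True, True] [ 0.11  0.49 -1.1   2.17  1.59  0.79 -1.87]
45 0 [True, True, False, False, False, False] [-1.29  0.28  0.42  2.28  1.64  0.37  2.48]
45 90 [True, True, True, True, True, False] [-0.41  0.31 -0.53  2.24  1.68  0.61  1.01]
45 180 [True, True, True, True, True, False] [ 0.21  0.65 -1.25  2.21  1.81  0.99 -0.42]
45 -90 [True, True, True, True, True, False] [ 0.09  0.52 -1.1   2.22  1.77  0.85 -2.04]
```

```bash
python3 - <<'E'
from h import *
import cv2
p=arm.get_ee_pos()
R=tool(np.radians(30),np.pi)
for z in (.5,.45,.4):
    s=arm.solve_ik([p[0],p[1],z],arm.get_orientation()); print(z,None if s is None else s.round(2))
for P in [(.1,-.05,.45),(.05,-.05,.45),(.05,-.05,.4),(.08,-.05,.33)]:
    s=arm.solve_ik(c2w(P),R); print(P,c2w(P),None if s is None else s.round(2))
E
```

```text
0.5 [ 1.16  0.36  0.07  0.89 -0.03  1.9  -0.05]
0.45 [ 1.16  0.33  0.06  1.03 -0.02  1.78 -0.06]
0.4 [ 1.16  0.31  0.05  1.16 -0.02  1.68 -0.06]
(0.1, -0.05, 0.45) [0.45889861 0.27353227 0.45      ] [-0.23 -0.29 -0.43  1.74  0.12  1.2   1.08]
(0.05, -0.05, 0.45) [0.50784562 0.28373964 0.45      ] [ 0.11 -0.21 -0.69  1.65  0.07  1.16  1.16]
(0.05, -0.05, 0.4) [0.50784562 0.28373964 0.4       ] [ 0.6  -0.33 -1.03  1.75 -0.17  1.06  1.35]
(0.08, -0.05, 0.33) [0.47847742 0.27761522 0.33      ] [ 0.17 -0.28 -0.77  1.93  0.01  0.93  1.15]
```

```bash
python3 - <<'E'
from h import *
import cv2
p=arm.get_ee_pos()
arm.movel([p[0],p[1],.5],rate=.3)
R=tool(np.radians(30),np.pi)
arm.move_pose(c2w((.1,-.05,.45)),R)
arm.gripper_to(0)
P=arm.camera_params("wrist"); np.save("Pw1.npy",P,allow_pickle=True)
cv2.imwrite("pics/w1.png",arm.grab_frame("wrist")[:,:,::-1])
print(arm.get_time(),arm.get_ee_pos(),arm.get_qpos().round(2),arm.get_ft_force())
E
```

```text
5.25 [0.45887796 0.27354378 0.4499993 ] [-0.05 -0.3  -0.56  1.73  0.05  1.19  1.14] [ 0.2415362   0.32766484 -0.53814946]
```

View pics/w1.png

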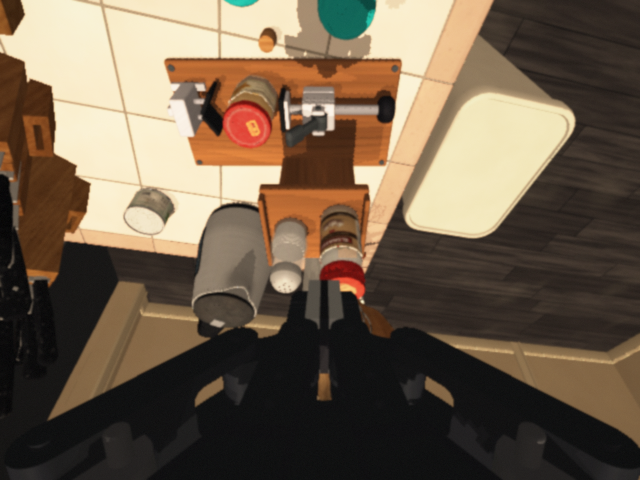

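```bash
python3 - <<'E'
import cv2
a=cv2.imread("pics/w1.png")[45:180,155:410]; cv2.imwrite("pics/w1z.png",cv2.resize(a,None,fx=3,fy=3,interpolation=cv2.INTER_CUBIC))
E
```

```text
(no output)
```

View pics/w1z.png

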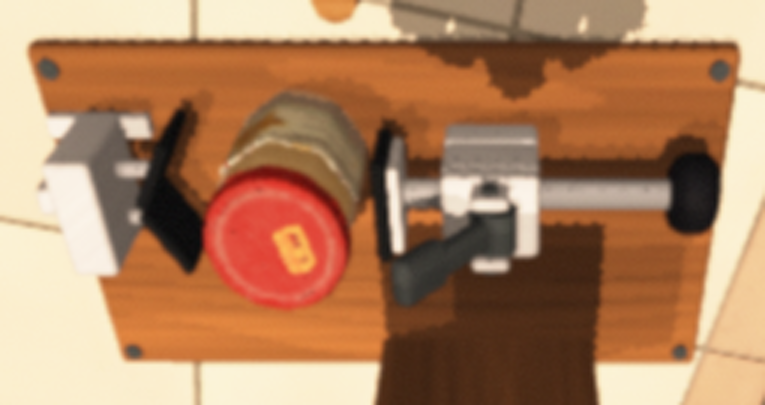

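```bash
python3 - <<'E'
from h import *
from scipy.optimize import least_squares
P=np.load("Pw1.npy",allow_pickle=True).item()
tz=lambda p:np.array([p[0]/3.4+220,p[1]/3.3+130])-0.5
sz=lambda p:np.array([p[0]/3.5+180,p[1]/3.1+170])-0.5
wz=lambda p:np.array([p[0]/3+155,p[1]/3+45])-0.5
C=[(55,181),(55,-164),(-125,-164),(-125,181)]
W=np.array([onz("w",wz(p),.014,P)[:2] for p in [(32,48),(738,47),(697,360),(125,360)]])
print(W,[np.linalg.norm(W[i]-W[(i+1)%4]).round(4) for i in range(4)])
Wt=np.array([onz("top",tz(p),0.014)[:2] for p in [(716,398),(138,530),(78,246),(640,124)]])
L=np.array(C)/1000
def res(q,Ws):
    c,s=np.cos(q[2]),np.sin(q[2]); X=q[:2]+L@np.array([[c,-s],[s,c]]).T
    return np.concatenate([(X-w).ravel() for w in Ws])
for Ws in ([W],[Wt],[W,Wt]):
    r=least_squares(res,[.567,.245,-2.936],args=(Ws,)); print(r.x,(r.fun*1000).round(1))
setframe(r.x[:2],r.x[2])
k=[ray("w",wz((693,193)),P),ray("top",tz((143,424))),ray("scene",sz((263,419)))]
X,e=tri(k); print("knob",w2c(X),e)
l=[ray("w",wz((277,237)),P),ray("top",tz((490,338))),ray("scene",sz((503,142)))]
X,e=tri(l); print("lid",w2c(X),e)
# lever end
l=[ray("w",wz((404,282)),P),ray("top",tz((377,341)))]
X,e=tri(l); print("lever end",w2c(X),e)
for n,p in (("w",(170,190)),("top",(602,325))):
    print("vee bottom z72", w2c(onz(n,wz(p) if n=="w" else tz(p),.072,P if n=="w" else None)))
E
```

```text
[[0.55155145 0.05882893]
 [0.482835   0.38911502]
 [0.65510014 0.42851677]
 [0.72459477 0.092014  ]] [np.float64(0.3374), np.float64(0.1767), np.float64(0.3436), np.float64(0.1762)]
[ 0.56752291  0.2433165  -2.93661079] [-1.  -3.9 -2.5  3.6  1.4  0.8  2.2 -0.5]
[ 0.5690636   0.24424277 -2.93944516] [-2.3 -3.  -1.9  1.8  1.1  2.4  3.  -1.3]
[ 0.56829322  0.24377963 -2.93802771] [-0.5 -3.4 -1.6  4.2  2.5  1.1  2.7 -0.2 -2.8 -3.5 -2.8  1.2  0.1  2.1
  2.5 -1.5]
knob [-0.0012504  -0.14148962  0.05031838] [np.float64(0.0008645792828512876), np.float64(0.001325616294320891), np.float64(0.0005018920714159629)]
lid [0.00532195 0.05234849 0.10842935] [np.float64(0.0017718814325061887), np.float64(0.0017861069145637552), np.float64(0.0003148012573695124)]
lever end [-0.00242616 -0.00611732  0.13218513] [np.float64(0.0019498630825034314), np.float64(0.001949863082503544)]
vee bottom z72 [0.01103719 0.10870864 0.072     ]
vee bottom z72 [0.0042292  0.11579627 0.072     ]
```

```bash
sed -i 's/^setframe(T0,TH)/setframe([.5683,.2438],-2.938)/' h.py; sed -i '/^setframe/i T0=None' h.py; python3 - <<'E'
from h import *
import cv2
A=np.radians(35); R=tool(A,np.pi)
arm.move_pose(c2w((.10,-.195,.22)),R)
print(arm.get_time(),w2c(arm.get_ee_pos()))
arm.movel(c2w((-.009,-.19,.038)),rate=.2)
print(arm.get_time(),w2c(arm.get_ee_pos()),RC.T@arm.get_ft_force(),arm.get_qpos().round(2))
cv2.imwrite("pics/w2.png",arm.grab_frame("wrist")[:,:,::-1])
cv2.imwrite("pics/s2.png",arm.grab_frame("scene")[:,:,::-1])
E
```

```text
6.3083 [ 0.09916529 -0.19435733  0.22075068]
7.5167 [-0.0092082  -0.19047324  0.03926956] [ 0.7330041  -0.14748818 -0.22684041] [-0.15  0.55 -0.94  2.    1.39  0.82 -0.18]
```

View pics/w2.png

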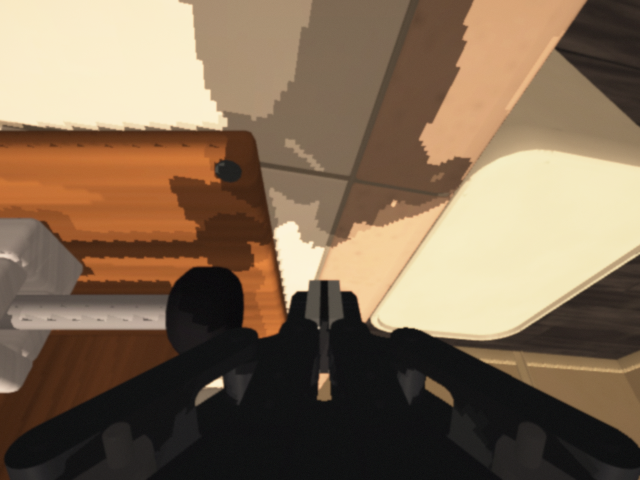

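View pics/s2.png

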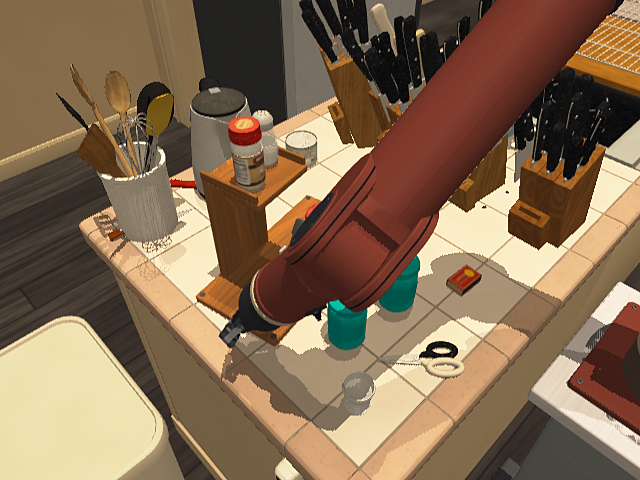

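```bash
python3 - <<'E'
from h import *
A=np.radians(35); R=tool(A,np.pi)
arm.movel(c2w((-.004,-.19,.044)),rate=.1)
arm.wait(.1)
F0=RC.T@arm.get_ft_force(); print("bias",F0)
np.save("bias.npy",F0)
y=-.19
arm.movel(c2w((-.004,-.176,.044)),rate=.1); y=-.176
while y<-.150:
    t0=arm.get_time()
    y+=.002; arm.movel(c2w((-.004,y,.044)),rate=.05)
    F=RC.T@arm.get_ft_force()-F0
    print(round(y,4),w2c(arm.get_ee_pos()).round(4),F.round(2),round(arm.get_time()-t0,2))
    if F[1]<-4: break
print(arm.get_time())
E
```

```text
bias [ 0.43035009 -0.69689492  0.43620195]
-0.174 [-0.004  -0.1742  0.044 ] [-0.43 -0.35 -0.55] 0.25
-0.172 [-0.004 -0.172  0.044] [ 0.03  1.03 -0.56] 0.25
-0.17 [-0.004  -0.1698  0.044 ] [ 0.29  0.71 -0.24] 0.25
-0.168 [-0.0039 -0.1682  0.0441] [ 0.5  -0.5   0.18] 0.25
-0.166 [-0.0038 -0.1671  0.0442] [-2.33 -4.3  -2.22] 0.25
9.5083
```

```bash
cat >> h.py <<'E'
def favg(n=5,dt=.01):
    fs=[]
    for _ in range(n):
        fs.append(RC.T@arm.get_ft_force()); arm.wait(dt)
    return np.mean(fs,0)
E
python3 - <<'E'
from h import *
F0=np.load("bias.npy")
y=-.166
while y<-.138:
    y+=.0035; arm.movel(c2w((-.004,y,.044)),rate=.05)
    F=favg()-F0; p=w2c(arm.get_ee_pos())
    print(round(y,4),p.round(4),F.round(2),"rod",round((p[1]+.1677)*1000,1))
    if F[1]<-10: break
print(arm.get_time())
E
```

```text
-0.1625 [-0.0038 -0.1636  0.0443] [-0.01 -4.36 -0.8 ] rod 4.1
-0.159 [-0.0038 -0.1601  0.0443] [-0.07 -4.6   0.32] rod 7.6
-0.1555 [-0.0037 -0.157   0.0443] [-0.5  -5.09 -0.77] rod 10.7
-0.152 [-0.0037 -0.1536  0.0444] [-0.13 -4.81 -0.21] rod 14.1
-0.1485 [-0.0037 -0.1501  0.0444] [-0.16 -5.48 -0.18] rod 17.6
-0.145 [-0.0037 -0.1467  0.0444] [ 0.5  -5.47 -0.01] rod 21.0
-0.1415 [-0.0037 -0.1432  0.0444] [ 0.31 -5.42 -0.13] rod 24.5
-0.138 [-0.0037 -0.1397  0.0444] [ 0.49 -5.36 -0.08] rod 28.0
11.8417
```

```bash
python3 - <<'E'
from h import *
import cv2
F0=np.load("bias.npy")
y=-.138
while y<-.115:
    y+=.0012; arm.movel(c2w((-.004,y,.044)),rate=.05)
    F=favg()-F0; p=w2c(arm.get_ee_pos())
    print(round(y,4),p.round(4),F.round(2),"rod",round((p[1]+.1677)*1000,1))
    if F[1]<-7.5: break
print(arm.get_time())
cv2.imwrite("pics/w3.png",arm.grab_frame("wrist")[:,:,::-1])
cv2.imwrite("pics/t3.png",arm.grab_frame("top")[:,:,::-1])
E
```

```text
-0.1368 [-0.0036 -0.1389  0.0444] [-0.33 -6.54 -1.06] rod 28.8
-0.1356 [-0.0037 -0.1378  0.0445] [-0.73 -6.56 -1.01] rod 29.9
-0.1344 [-0.0037 -0.1365  0.0444] [-0.37 -6.44 -0.62] rod 31.2
-0.1332 [-0.0037 -0.1353  0.0444] [-0.27 -6.65 -1.32] rod 32.4
-0.132 [-0.0037 -0.1341  0.0445] [-0.61 -6.59 -0.74] rod 33.6
-0.1308 [-0.0037 -0.133   0.0445] [-0.52 -6.8  -0.86] rod 34.7
-0.1296 [-0.0037 -0.1318  0.0444] [-0.62 -6.83 -0.9 ] rod 35.9
-0.1284 [-0.0037 -0.1306  0.0445] [-0.39 -6.94 -0.86] rod 37.1
-0.1272 [-0.0036 -0.1295  0.0444] [-0.99 -6.85 -1.09] rod 38.2
-0.126 [-0.0036 -0.1286  0.0445] [-1.53 -7.82 -2.28] rod 39.1
14.7583
```

View pics/w3.png

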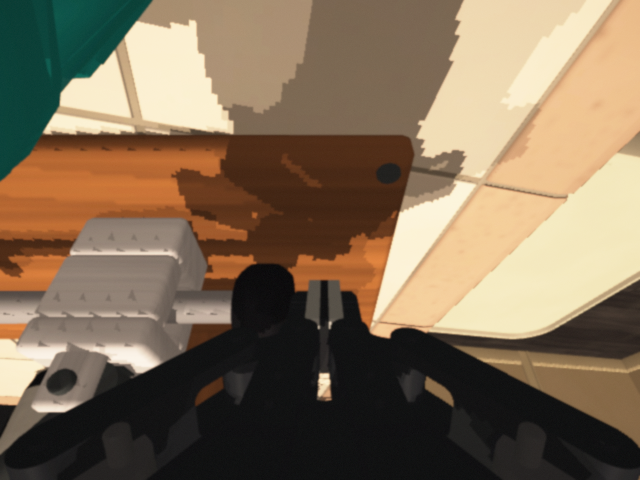

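View pics/t3.png

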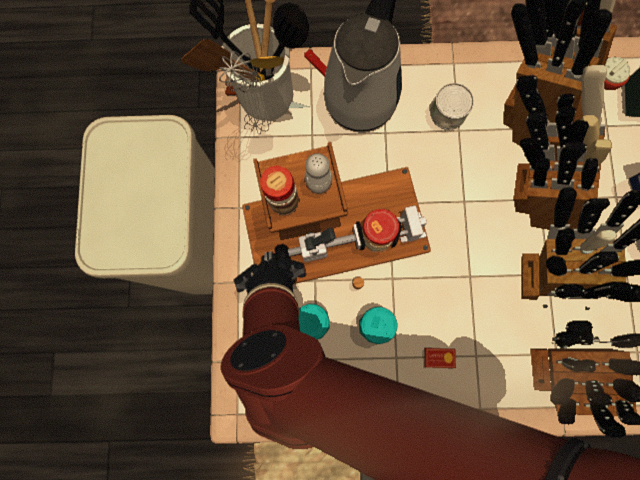

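```bash
python3 - <<'E'
from h import *
# left tin lid centre: scene (348,298)?, top (311,321)
for s,t in (((348,299),(311,321)),((400,262),(378,324))):
    X,e=tri([ray("scene",s),ray("top",t)]); print(w2c(X),e)
E
```

```text
[ 0.13670885 -0.0751411   0.09256148] [np.float64(0.0012704256436873746), np.float64(0.0012704256436872625)]
[0.16821173 0.0377871  0.09633226] [np.float64(0.0011212071572973916), np.float64(0.0011212071572973892)]
```

```bash
python3 - <<'E'
from h import *
import cv2
R=tool(np.radians(28),np.pi)
arm.movel(c2w((-.004,-.134,.044)),rate=.08)
arm.movel(c2w((-.003,-.134,.044)),rate=.05,ori=R)
arm.wait(.1); F0=favg(8); np.save("bias.npy",F0); print(F0,arm.get_time())
arm.movel(c2w((-.003,-.1296,.044)),rate=.05)
y=-.1296
while y<-.115:
    y+=.0012; arm.movel(c2w((-.003,y,.044)),rate=.05)
    F=favg()-F0; p=w2c(arm.get_ee_pos())
    print(round(y,4),p.round(4),F.round(2),"rod",round((p[1]+.1677)*1000,1))
    if F[1]<-8.5: break
print(arm.get_time())
cv2.imwrite("pics/w4.png",arm.grab_frame("wrist")[:,:,::-1])
a=arm.grab_frame("top")[150:300,230:440,::-1]
cv2.imwrite("pics/t4.png",cv2.resize(a,None,fx=3.5,fy=3.5,interpolation=cv2.INTER_CUBIC))
E
```

```text
[0.26756825 0.13134536 0.05711917] 15.6333
-0.1284 [-0.0029 -0.1288  0.0441] [ 0.72 -1.56 -0.01] rod 38.9
-0.1272 [-0.0028 -0.1287  0.0442] [-1.33 -5.48 -2.99] rod 39.0
-0.126 [-0.0027 -0.1284  0.0442] [-3.06 -7.87 -5.23] rod 39.3
-0.1248 [-0.0027 -0.1277  0.0443] [-3.57 -9.79 -5.86] rod 40.0
17.05
```

View pics/t4.png

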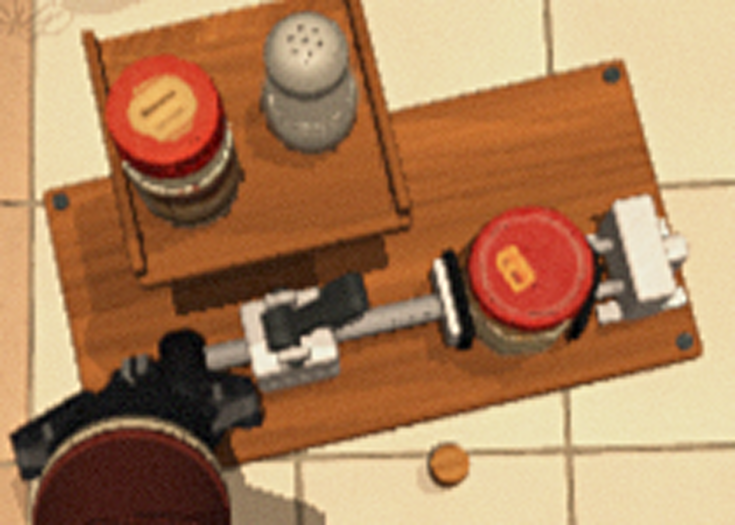

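```bash
python3 - <<'E'
from h import *
import cv2
F0=np.load("bias.npy")
y=-.1248
while y<-.115:
    y+=.0008; arm.movel(c2w((-.003,y,.044)),rate=.05)
    F=favg()-F0; p=w2c(arm.get_ee_pos())
    print(round(y,4),p.round(4),F.round(2),"rod",round((p[1]+.1677)*1000,1))
    if F[1]<-12 or p[1]+.1677>.0421: break
arm.wait(.3); F=favg()-F0; print(F)
print(arm.get_time())
cv2.imwrite("pics/w5.png",arm.grab_frame("wrist")[:,:,::-1])
a=arm.grab_frame("top")[150:300,230:440,::-1]
cv2.imwrite("pics/t5.png",cv2.resize(a,None,fx=3.5,fy=3.5,interpolation=cv2.INTER_CUBIC))
E
```

```text
-0.124 [-0.0027 -0.1273  0.0444] [ -3.86 -10.24  -6.48] rod 40.4
-0.1232 [-0.0026 -0.1268  0.0444] [ -4.22 -11.12  -6.53] rod 40.9
-0.1224 [-0.0026 -0.1262  0.0444] [ -4.73 -11.79  -7.18] rod 41.5
-0.1216 [-0.0026 -0.1257  0.0445] [ -4.54 -12.59  -7.85] rod 42.0
[ -4.27318275 -12.2641812   -7.35877094]
18.6583
```

View pics/t5.png

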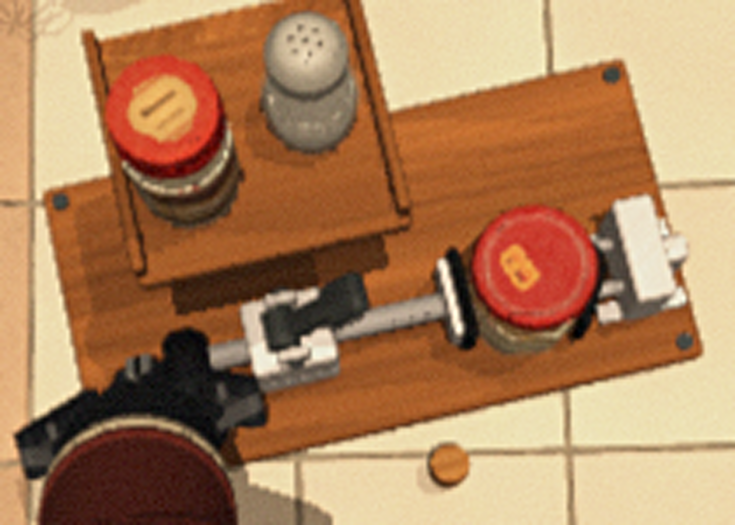

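View pics/w5.png

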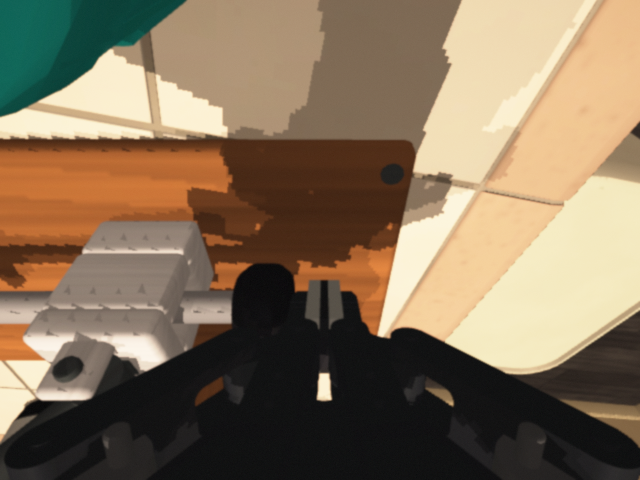

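```bash
python3 - <<'E'
from h import *
import cv2
arm.movel(c2w((-.003,-.145,.044)),rate=.1)
arm.movel(c2w((.09,-.145,.22)),rate=.2)
arm.wait(.1)
a=arm.grab_frame("top")[150:300,230:440,::-1]
cv2.imwrite("pics/t6.png",cv2.resize(a,None,fx=3.5,fy=3.5,interpolation=cv2.INTER_CUBIC))
R=tool(np.radians(35),np.pi)
arm.movel(c2w((.07,.025,.228)),rate=.2,ori=R)
print(arm.get_time(),w2c(arm.get_ee_pos()),arm.get_qpos().round(2))
cv2.imwrite("pics/w6.png",arm.grab_frame("wrist")[:,:,::-1])
E
```

```text
21.5 [0.06995179 0.02379758 0.22799236] [ 0.24 -0.29 -0.72  2.19 -0.03  0.58  1.28]
```

View pics/t6.png

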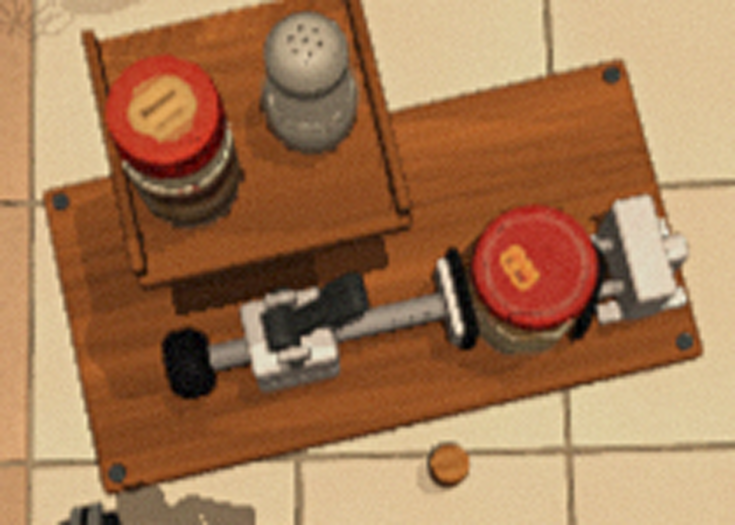

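View pics/w6.png

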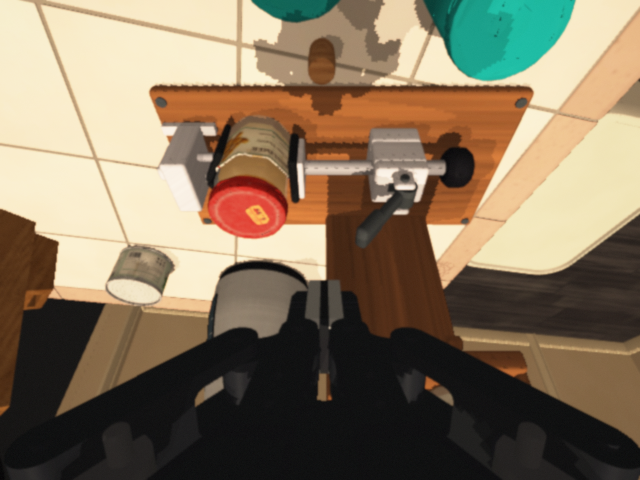

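```bash
python3 - <<'E'
from h import *
import cv2
arm.movel(c2w((-.004,.026,.122)),rate=.15)
arm.wait(.1); F0=favg(8); print(F0, w2c(arm.get_ee_pos()),arm.get_time())
cv2.imwrite("pics/w7.png",arm.grab_frame("wrist")[:,:,::-1])
y=.026
while y>-.02:
    y-=.004; arm.movel(c2w((-.004,y,.122)),rate=.06)
    F=favg(3)-F0; p=w2c(arm.get_ee_pos())
    print(round(y,4),p.round(4),F.round(2))
    if np.linalg.norm(F)>20: break
print(arm.get_time())
cv2.imwrite("pics/w8.png",arm.grab_frame("wrist")[:,:,::-1])
E
```

```text
[-0.12274579  0.01178093  0.03833896] [-0.00415024  0.0259352   0.12270355] 22.7917
0.022 [-0.004   0.0217  0.1222] [ 0.44 -0.16 -0.24]
0.018 [-0.0039  0.0178  0.122 ] [ 0.31  0.2  -0.15]
0.014 [-0.0039  0.0141  0.1219] [-0.36  0.91 -0.19]
0.01 [-0.0042  0.0131  0.122 ] [3.33 9.65 5.94]
0.006 [-0.0046  0.0113  0.1222] [ 6.27 15.71 11.14]
24.2167
```

View pics/w8.png

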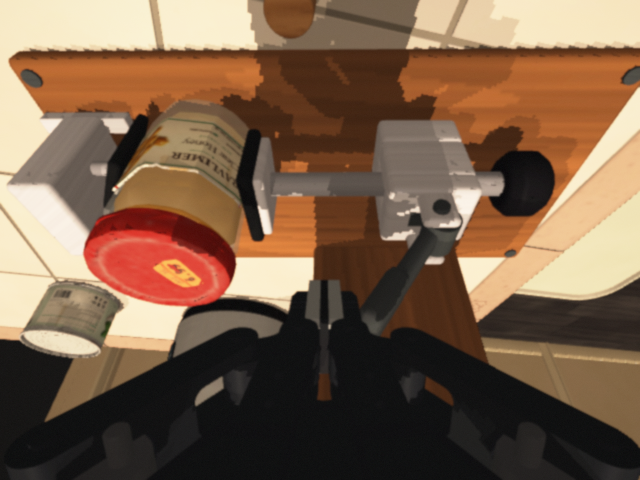

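```bash
python3 - <<'E'
from h import *
import cv2
F0=np.array([-.12,.01,.04])
co=lambda f:np.array([.064*np.sin(f)+.0055*np.cos(f),.064*np.cos(f)-.0055*np.sin(f)])
arm.movel(c2w((-.002,.016,.122)),rate=.1)
f=.65
while f>-.5:
    f-=.1; d=co(f)-co(.65)
    arm.movel(c2w((-.002,.0130+d[0],.122+d[1])),rate=.08)
    F=favg(3)-F0; p=w2c(arm.get_ee_pos())
    print(round(f,2),p.round(4),F.round(2))
    if np.linalg.norm(F)>22: break
print(arm.get_time())
cv2.imwrite("pics/w9.png",arm.grab_frame("wrist")[:,:,::-1])
cv2.imwrite("pics/s9.png",arm.grab_frame("scene")[:,:,::-1])
E
```

```text
0.55 [-0.0022  0.0065  0.1265] [ 0.38 -0.22 -0.11]
0.45 [-0.0017  0.0023  0.1294] [ 0.72  1.72 -0.57]
0.35 [-0.0023 -0.0039  0.1331] [-0.12  0.07  0.07]
0.25 [-0.0022 -0.0098  0.1354] [-0.24  0.08 -0.06]
0.15 [-0.0019 -0.0145  0.1365] [ 0.04  3.33 -0.86]
0.05 [-0.0022 -0.0225  0.1383] [ 0.19 -0.36  0.1 ]
-0.05 [-0.002  -0.0284  0.1387] [ 0.17  0.38 -0.58]
-0.15 [-0.002  -0.0347  0.1385] [ 0.19 -0.09 -0.2 ]
-0.25 [-0.002  -0.0399  0.1376] [-0.18  3.42  0.27]
-0.35 [-0.0019 -0.0478  0.1365] [0.01 0.01 0.4 ]
-0.45 [-0.0019 -0.0534  0.1344] [0.24 0.25 0.33]
-0.55 [-0.0022 -0.0582  0.1319] [-1.17  3.12  0.33]
27.825
```

View pics/w9.png

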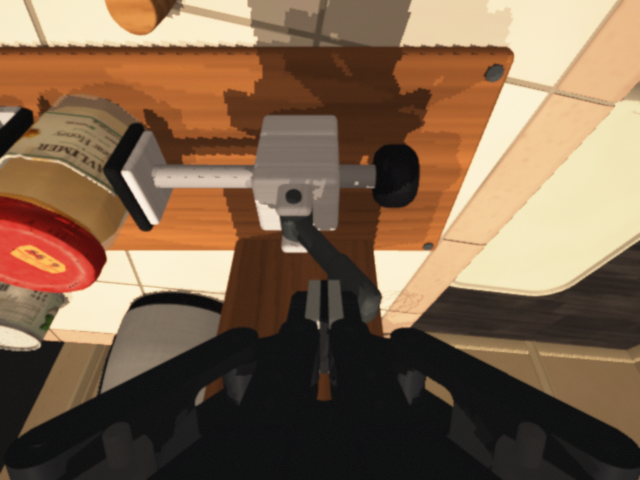

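```bash
python3 - <<'E'
from h import *
import cv2
F0=np.array([-.12,.01,.04])
co=lambda f:np.array([.064*np.sin(f)+.0055*np.cos(f),.064*np.cos(f)-.0055*np.sin(f)])
f=-.55
while f>-.95:
    f-=.1; d=co(f)-co(.65)
    arm.movel(c2w((-.002,.0130+d[0],.122+d[1])),rate=.08)
    F=favg(3)-F0; p=w2c(arm.get_ee_pos())
    print(round(f,2),p.round(4),F.round(2))
    if np.linalg.norm(F)>22: break
print(arm.get_time())
cv2.imwrite("pics/w10.png",arm.grab_frame("wrist")[:,:,::-1])
E
```

```text
-0.65 [-0.0017 -0.0654  0.1286] [-0.18  0.32  0.21]
-0.75 [-0.0017 -0.0702  0.1248] [ 0.1   0.32 -0.02]
-0.85 [-0.0018 -0.0747  0.1207] [ 0.24  0.23 -0.36]
-0.95 [-0.0019 -0.0789  0.1161] [ 0.18 -0.08 -0.16]
29.025
```

View pics/w10.png

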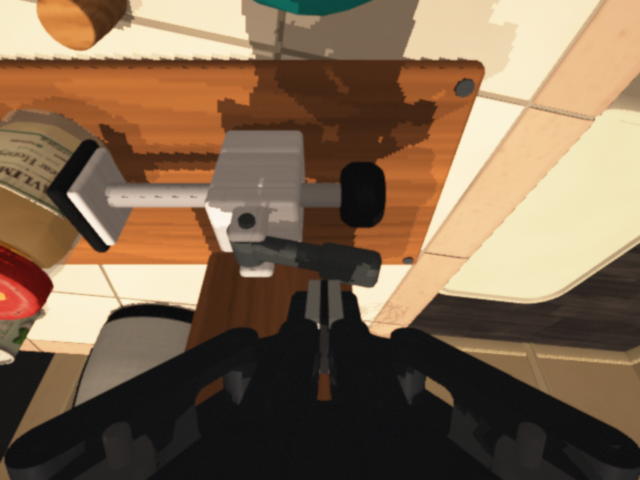

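```bash
python3 - <<'E'
from h import *
import cv2
arm.movel(c2w((.09,-.079,.247)),rate=.2)
arm.movel(c2w((.10,-.13,.35)),rate=.25)
arm.wait(.2)
P=arm.camera_params("wrist"); np.save("Pw11.npy",P,allow_pickle=True)
cv2.imwrite("pics/w11.png",arm.grab_frame("wrist")[:,:,::-1])
a=arm.grab_frame("top")[150:300,230:440,::-1]
cv2.imwrite("pics/t11.png",cv2.resize(a,None,fx=3.5,fy=3.5,interpolation=cv2.INTER_CUBIC))
print(arm.get_time())
E
```

```text
31.0167
```

View pics/w11.png

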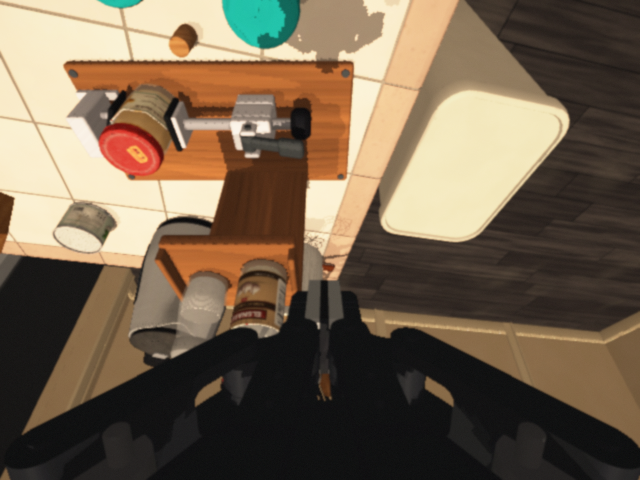

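View pics/t11.png

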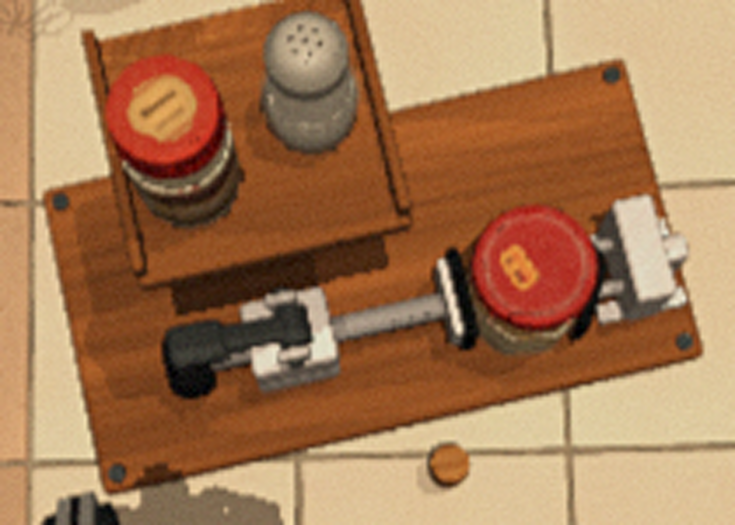

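```bash
python3 - <<'E'
from h import *
P=np.load("Pw11.npy",allow_pickle=True).item()
t=lambda p:np.array(p)/3.5+[230,150]-.5
for nm,a,w in (("lid",(536,267),(132,149)),("knob",(190,363),(301,124))):
    X,e=tri([ray("top",t(a)),ray("w",w,P)]); print(nm,w2c(X).round(4),np.round(e,4))
o,d=ray("top",t((166,347)));
for th in (1.7,1.85,2.0):
    f=.65-th; E=c2w((0,-.043+.064*np.sin(f),.087+.064*np.cos(f))); print(th,"pred end px top",(proj("top",E)-[230,150])*3.5,"wrist",proj("w",E,P))
arm.sign_off(); print(arm.get_time())
E
```

```text
lid [0.0015 0.0878 0.1053] [0.0011 0.0011]
knob [-0.0008 -0.0993  0.0521] [0.0004 0.0004]
1.7 pred end px top [177.24586431 341.0840961 ] wrist [298.09495773 157.8936949 ]
1.85 pred end px top [171.1254616  345.86666315] wrist [302.15860383 153.00444112]
2.0 pred end px top [167.79245586 350.13961333] wrist [304.94343904 147.97292921]
the job is handed in; nothing more can be done
the job is handed in; nothing more can be done
```

The jar is clamped: seated in the V jaw, with the cam lever closed over the rod. The job was handed in at about 31 s of the 64 s allowed. The hand-in gives no verdict.

**Rod:** I pushed it in by the knob with closed fingers, about 42 mm in all. The jar seated at about 38 mm. The settled push was 12.3 N, which puts the jaw's give at about 3.8 to 3.9 mm from both travel and force. I had no direct reading of the jaw joint. After I let go, the knob and jar stayed where they were.

**Lever:** My first straight push pressed along the lever instead of turning it, reaching about 16 N along the rod and 11 N upward, so I backed off. Following the lever's own arc, it went over its centre with about 3 N and snapped shut by itself.

**Last checks before handing in:**
- **Lever:** its end lies within a few pixels of where a turn of 2.0 rad puts it in the top and wrist images.
- **Jar:** it stands upright, about 1.5 mm off the centre line.
- **Knob:** it sits about 42 mm further in than at the start, which agrees with the force-based travel.
- **Bystanders:** the spice jar, shaker and cork had not moved, and the arm was clear of everything.

**Disagreements:**
- The board's edges measured 1 to 8 mm short of the given sizes.
- The lid height came out 6 to 9 mm low, because my lid-centre pixels were rough. I relied on contact forces instead where it mattered.

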